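# Lay the meter frame on its back against the stop

## Task

Tip the standing meter frame over backwards, away from its register-window side, so that it lies flat on its back on the rubber mat with the register window facing up; then push it along the mat until its top end sits flush against the aluminium stop bar, and leave it there. Just push it with the fingers, never lift or carry it, and leave the terminal block, the jar and the screwdriver undisturbed.

Things in the scene. Friction and masses are not known exactly. Their poses are not given: they have to be found in the camera images.
- frame: Blue-grey cast meter frame, 48 mm deep (own x), 80 wide (y), 120 tall (z), 0.35 to 0.7 kg, standing on the mat. Origin: centre of its underside, the foot face. Own z: foot to top. Own -x: front, with the black-and-white register window (upper 50 mm of the front is flat). Own +x: flat plain back, turned to the stop bar within 0.2 rad. Tipped straight back it lands 25 to 65 mm short of the bar.
- frame_center (a point): Centre of the frame's outline, about its centre of mass, on its own z axis 60 mm from the foot: 64 mm above the table when standing, 28 mm when lying on its back. A level push of 1 to 3 N on the front about 100 mm above the mat tips the frame about its lower back edge; past about 22 degrees it topples by itself.
- frame_top (a point): Centre of the frame's top face (the end 120 mm from the foot). With the frame on its back, own z is level and points to the stop bar, own x points down, and the upright foot face (80 wide, 48 mm high) looks away from the bar.
- fixture: Fixed black rubber mat, 4 mm thick, 280 x 240 mm (own x, y), with an aluminium stop bar across its far end. Own x points level along the mat to the bar, z up. Origin: table level, on the middle line; the mat runs from own x = -145 to +135 mm. The bar spans the full 240 mm along own y, from own x = 115 to 135 mm, its top 30 mm above the table.
- stop (a point): Middle of the stop bar's inner face (which faces back along the mat), at own x = +115 mm of the fixture, 17 mm above the table; axes parallel to the fixture's.
- terminal_block: Bystander: loose black terminal block with brass screws standing on end, 30 x 45 mm, 90 mm tall, beside the mat, 170 to 210 mm from the middle line on either side. Origin: centre of its underside.
- jar: Bystander: loose small glass jar with a red lid, 48 mm in diameter, 70 mm tall, standing beside the mat on the other side from the terminal block. Origin: centre of its underside.
- screwdriver: Bystander: loose screwdriver with a red handle, 190 mm long and under 35 mm high, lying on the table behind the stop bar. Origin: its underside near the middle of its length.
Not all that is in view belongs to the job. Of the things that look like the frame, the smallest one is meant.

How it is judged:
By the outcome, as a careful person would: the job done as asked, in the order asked, and still so for the second after the job is handed in, with the robot touching nothing.
It also fails if it takes over 42 s, if anything falls off the work surface, if the arm or the gripper's body presses on something with over 40 N, if the wrist force passes 120 N, or if a joint passes its speed limit or range.

## Robot

A 6-joint arm with a two-finger parallel gripper is mounted at the origin on the work surface. World frame = base frame: x ahead of the robot, y to its left, z up, the work surface at z = 0. Lengths are in m, angles in rad, forces in N, time in s.
With the tool pointing down it reaches from about 0.35 to 0.85 m from the base axis. Payload 8.1 kg.
Tool frame: the origin (TCP) lies on the centre line of the jaws, within the pads' length; the fingertips stand 17 mm ahead of it and the grasp point (between the pads) lies 2 mm behind it; z points along the fingers, y is the line along which they close (so a half turn about z gives the same grasp; the last joint's range is limited). The gripper opens to 93 mm and grips with 3 to 60 N. Pads are 15 mm wide; open, the fingers measure 128 mm over their backs; the gripper's body (75 mm by 188 mm) begins 65 mm behind the grasp point.
Start: joints at [-1.351, 0.13, 1.488, -0, 1.523, -0.085], TCP at [0.18, -0.572, 0.236] pointing down, gripper open.
Joint ranges: [-2.96, 2.96], [-0.89, 2.26], [0.02, 2.5], [-1.34, 4.48], [0, 2.73], [-2.66, 2.66]. Speed limits (rad/s): [2.39, 2.39, 2.79, 3.14, 3.14, 3.14].

## Interface

Orientations are given as a rotation vector (axis times angle).
In Python, from plant import telemetry, viewer, order gives the robot as it stands.
- The arm moves only by the tool send_rows, never from a script. Its argument "plan" is a list that holds one entry, the list of rows, each a list of 5 numbers: the closure, from -1 (fully open) to 1 (shut), then the shift along the world's x, y, z normalised to -1 to 1, where 1 is 0.2 m, then the turn about the world's z normalised to -1 to 1, where 1 is 60 degrees. A call has 1 to 20 rows; each row is the pose to reach, as a shift and turn from the pose commanded when the call began; what a row does not reach only later rows make up. A row lasts 1/12 s, in which the tool goes at most 41.7 mm and 7.16 degrees, less where a joint would pass 70% of its speed; a pose out of reach is approached as far as the arm can. A call with a number of a shift or a turn outside -1 to 1 is refused whole. A call with a gripper value outside its range is refused whole. The fingers move at their own pace and stop on an object; "force" is the grip in N (left out, the last holds). Time passes only in rows, so rows that repeat a pose let the fingers close. It gives the time, the measured TCP pose, the force, the opening and the grip force at its end, in the units of the state.
- telemetry.read_state(): the state, without advancing time (a new reading comes with each control period).
- viewer.read_camera(name): name is "scene" or "top" or "wrist"; returns (picture, depth): 400x640x3 uint8, blue, green, red; 400x640 float32, m along the optical axis (not along the pixel's ray), 0 where there is no reading.
- viewer.calibration(name): a dict with "camera_matrix" (3x3 intrinsics, pixels), "extrinsics" (4x4, takes a point from camera to world coordinates); the wrist camera has in their place "hand_eye" (4x4, takes a point from camera to tool coordinates, whose origin is the TCP and whose axes are the flange's). Camera axes: x right, y up, looking along -z (the intrinsics and any distortion apply to the point x, -y, -z); pixel columns grow to the right and rows downward; lengths in m; the calibration is good to about 2 mm. A picture is of the moment at which its call begins: read the wrist's pose just before it. calibration takes no time and is no camera call.
- order.close_job(): hands the job in; it is judged then, once.
The state is a dict: "t": time; "q": joint angles; "dq": joint speeds; "joint_torque": joint torques, N m; "tool_pos": TCP position; "orientation": TCP orientation; "force": force on the tool from outside, world axes, zero at the start; "wrist_torque": the same for the moment, N m; "opening": finger opening in m; "gripper_force": force on a finger pad.
Only numpy, scipy, OpenCV 4.12 (cv2) and the standard library are available. Lean on these libraries where they do the work, as an engineer would, in place of code of your own. Each camera call takes 0.05 s, during which the arm holds its last target. There are 200 camera calls.

## Working session

There is one attempt and no reset: what is moved stays moved. The work goes in short steps, Python scripts to look and compute and a tool call to move; the robot and the scene stay as the last step left them, time stands still between calls to the robot, and variables do not carry over. Pictures are saved under pics/ and viewed, at most 10 in all, crops included, and the job is handed in when it is done.

Besides the shell and the picture viewer there is one more tool, called after ">>>" as name(argument=value, ...) on one line, values as JSON. send_rows: Moves the arm, as the interface text tells. Scaled input: -1 to 1 covers 0.2 m each way for a shift and 60 degrees each way for a turn. Its arguments: {"type":"object","properties":{"plan":{"type":"array"},"force":{"type":"number"}},"required":["plan"]}

```bash
mkdir -p pics; ls; cat > h.py <<'E'
import numpy as np, cv2
from plant import telemetry, viewer, order
def grab(n):
    im,d=viewer.read_camera(n); c=viewer.calibration(n)
    return im,d,c
def cloud(d,c):
    K=np.array(c["camera_matrix"]);T=np.array(c["extrinsics"])
    v,u=np.mgrid[:d.shape[0],:d.shape[1]]
    P=np.stack([(u-K[0,2])/K[0,0]*d,-(v-K[1,2])/K[1,1]*d,-d],-1)
    return P@T[:3,:3].T+T[:3,3]
E
python3 - <<'E'
from h import *
for n in("scene","top"):
    im,d,c=grab(n); print(n,{k:(np.round(v,3).tolist() if not isinstance(v,str) else v) for k,v in c.items()})
    cv2.imwrite(f"pics/{n}0.png",im); np.savez(f"{n}0.npz",im=im,d=d)
print(telemetry.read_state())
E
```

```text
pics
scene {'camera_matrix': [[373.43, 0.0, 318.604], [0.0, 373.43, 197.923], [0.0, 0.0, 1.0]], 'extrinsics': [[0.304, -0.594, 0.745, 1.258], [0.953, 0.173, -0.25, -0.222], [0.02, 0.785, 0.619, 0.693], [0.0, 0.0, 0.0, 1.0]]}
top {'camera_matrix': [[404.738, 0.0, 321.997], [0.0, 404.738, 205.571], [0.0, 0.0, 1.0]], 'extrinsics': [[-0.054, 0.977, -0.206, 0.389], [-0.999, -0.052, 0.016, 0.022], [0.005, 0.207, 0.978, 0.971], [0.0, 0.0, 0.0, 1.0]]}
{'t': 0.1, 'q': array([-1.35139369e+00,  1.31067678e-01,  1.48917879e+00, -8.54787412e-06,
        1.52296471e+00, -8.53898302e-02]), 'dq': array([-0.00058856, -0.00210016, -0.00142322,  0.00042778,  0.00055639,
       -0.00074981]), 'joint_torque': array([ 1.36581028e-03, -5.61342108e+01, -4.93095803e+01,  7.70462654e-02,
        2.91653315e-02, -3.65278709e-05]), 'tool_pos': array([ 0.17997732, -0.57187157,  0.23469842]), 'orientation': array([-3.10358635e+00, -4.76671428e-01,  1.83515102e-04]), 'force': array([ 0.03717029,  0.61258412, -0.15402107]), 'wrist_torque': array([ 0.01066008,  0.02405057, -0.01834434]), 'gripper_force': 0.0, 'opening': 0.09319415049252451}
```

View pics/scene0.png

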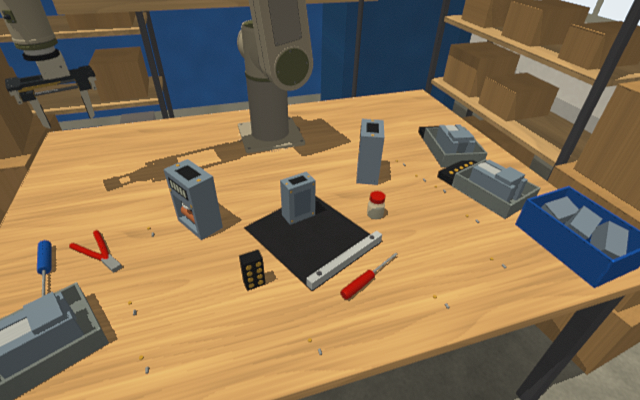

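View pics/top0.png

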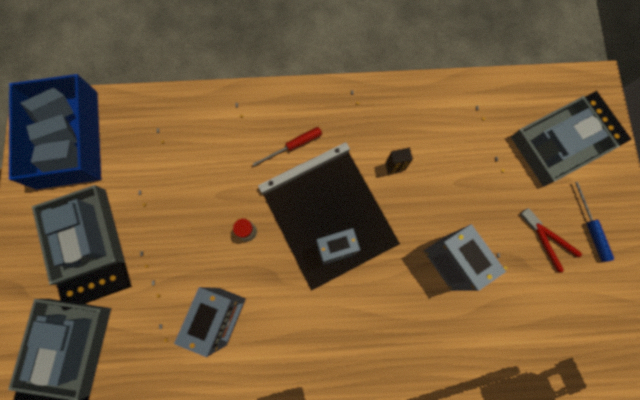

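The scene picture has three frame-like standing things: a tall one at scene (371,150), a large one at (193,198) and a small one on the mat at (298,198), which is (338,243) in the top view. The small one on the mat fits: it is the smallest and stands in front of the bar. I'll confirm it with a crop while measuring.

```bash
python3 - <<'E'
from h import *
for n in("scene","top"):
    z=np.load(f"{n}0.npz");im,d=z["im"],z["d"];P=cloud(d,viewer.calibration(n))
    if n=="top":
        big=cv2.resize(im[130:310,220:430],None,fx=2.8,fy=2.8)
        s=np.load("scene0.npz")["im"][110:300,150:400]
        s=cv2.resize(s,(0,0),fx=2.65,fy=2.65)
        cv2.imwrite("pics/crop.png",s)
    hsv=cv2.cvtColor(im,cv2.COLOR_BGR2HSV)
    Z=P[...,2];ok=d>0
    print(n,"table z",np.median(Z[ok&(abs(Z)<.03)]))
    # mat
    m=(ok&(hsv[...,2]<60)&(Z<.02)&(Z>-.01)).astype(np.uint8)
    nn,l,st,ce=cv2.connectedComponentsWithStats(m); k=1+np.argmax(st[1:,4]) if n=="top" else l[230,300] or 1+np.argmax(st[1:,4])
    Q=P[l==k]; r=cv2.minAreaRect(Q[:,:2].astype(np.float32)); print("mat",r,np.median(Q[:,2]),cv2.boxPoints(r).round(4).tolist())
    mc=np.array(r[0])
    near=np.linalg.norm(P[...,:2]-mc,axis=-1)<.3
    def comps(mask,name,mn=25):
        nn,l,st,ce=cv2.connectedComponentsWithStats(mask.astype(np.uint8))
        for k in range(1,nn):
            if st[k,4]>mn:
                Q=P[l==k];r=cv2.minAreaRect(Q[:,:2].astype(np.float32))
                print(name,"px",ce[k].round(),st[k,4],"xy",np.round(r[0],4),"size",np.round(r[1],4),"ang",round(r[2],1),"z",np.percentile(Q[:,2],[5,50,95]).round(3))
    comps(ok&near&(Z>.115)&(Z<.14),"h124")
    comps(ok&near&(Z>.022)&(Z<.036),"h30")
    comps(ok&near&(Z>.06)&(Z<.095),"h60-95")
E
```

```text
scene table z 0.001311156254825363
mat ((0.5604392886161804, -0.015795737504959106), (0.25110405683517456, 0.23746845126152039), 24.65374755859375) 0.005190770491115493 [[0.3968000113964081, 0.03970000147819519], [0.4959000051021576, -0.1761000007390976], [0.7240999937057495, -0.07129999995231628], [0.625, 0.1445000022649765]]
h124 px [367. 148.] 133 xy [0.3915 0.2141] size [0.0642 0.0259] ang 37.9 z [0.117 0.128 0.138]
h124 px [297. 181.] 437 xy [ 0.4848 -0.0226] size [0.0515 0.0823] ang 13.9 z [0.117 0.125 0.127]
h124 px [200. 196.] 254 xy [ 0.4911 -0.2662] size [0.0283 0.0748] ang 7.2 z [0.117 0.128 0.139]
h30 px [365. 176.] 66 xy [0.3946 0.2191] size [0.0509 0.0101] ang 65.8 z [0.022 0.029 0.035]
h30 px [298. 213.] 125 xy [ 0.5028 -0.0283] size [0.0917 0.0447] ang 73.5 z [0.023 0.029 0.035]
h30 px [375. 211.] 67 xy [0.5515 0.1792] size [0.0466 0.0194] ang 49.9 z [0.023 0.028 0.035]
h30 px [209. 226.] 102 xy [ 0.4898 -0.2608] size [0.0109 0.0687] ang 21.7 z [0.023 0.029 0.035]
h30 px [343. 258.] 783 xy [0.6888 0.0435] size [0.0223 0.2405] ang 24.1 z [0.024 0.031 0.033]
h30 px [357
[... 1368 characters left out ...]
24.2 z [0.022 0.025 0.028]
h30 px [303. 167.] 858 xy [0.6873 0.0459] size [0.0212 0.239 ] ang 24.3 z [0.025 0.03  0.033]
h30 px [392. 167.] 37 xy [ 0.6735 -0.1699] size [0.0467 0.0233] ang 60.5 z [0.023 0.028 0.034]
h30 px [435. 263.] 48 xy [ 0.439  -0.2474] size [0.0769 0.0022] ang 29.8 z [0.023 0.029 0.035]
h60-95 px [400. 157.] 343 xy [ 0.6836 -0.1791] size [0.0317 0.0447] ang 8.7 z [0.066 0.089 0.092]
h60-95 px [242. 228.] 292 xy [0.5389 0.1908] size [0.0422 0.0408] ang 42.6 z [0.067 0.07  0.072]
h60-95 px [442. 258.] 198 xy [ 0.4597 -0.2515] size [0.0509 0.1037] ang 78.9 z [0.062 0.079 0.093]
h60-95 px [231. 296.] 50 xy [0.3927 0.2184] size [0.0509 0.0098] ang 54.1 z [0.061 0.077 0.093]
```

View pics/crop.png

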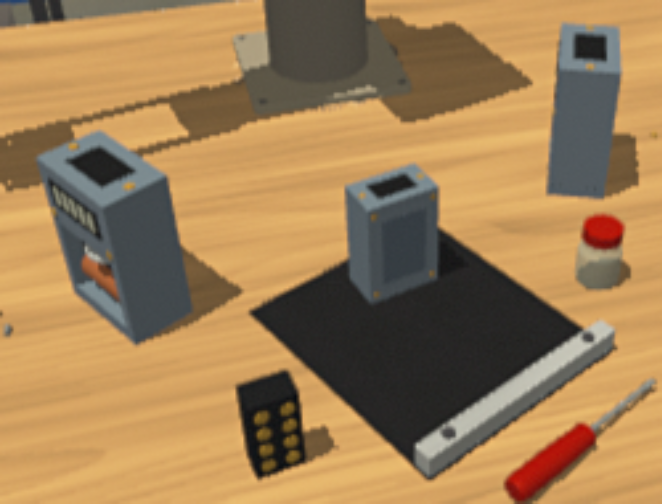

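The crop shows the small frame at crop (393,232), with its plain back panel turned to the bar, so it is the one meant. The large one (115,235) and the tall one (585,110) are decoys. The frame is at (0.484, -0.021) with yaw 14°, and the fixture yaw is 24.2°. I'll go high and around, with the fingers half open, to a point behind its front.

>>> send_rows(plan=[[[0.14,0,0,0.17,0],[0.14,0,0,0.34,0],[0.14,0,0,0.5,0],[0.14,0.07,0.17,0.5,-0.058],[0.14,0.14,0.34,0.5,-0.058],[0.14,0.21,0.5,0.5,-0.058],[0.14,0.28,0.67,0.5,-0.058],[0.14,0.35,0.84,0.5,-0.058],[0.14,0.4,1,0.5,-0.058]]], force=20)

```text
t: 0.85
tool_pos: [0.2606, -0.3704, 0.3351]
orientation: [-3.117, -0.383, -0.0]
force: [0.9, -0.2, 0.4]
opening: 0.0411
gripper_force: 0.0
```

>>> send_rows(plan=[[[0.14,0.07,0.17,0,0],[0.14,0.14,0.34,0,0],[0.14,0.21,0.5,0,0],[0.14,0.28,0.67,0,0],[0.14,0.35,0.84,0,0],[0.14,0.4,1,0,0],[0.14,0.4,1,0,0]]])

```text
t: 1.43
tool_pos: [0.3414, -0.1677, 0.3357]
orientation: [-3.116, -0.391, -0.002]
force: [0.0, -0.0, 0.3]
opening: 0.0402
gripper_force: 0.0
```

>>> send_rows(plan=[[[0.14,0.1,0.17,0,0],[0.14,0.2,0.34,0,0],[0.14,0.3,0.5,0,0],[0.14,0.38,0.67,0,0],[0.14,0.38,0.67,-0.2,0],[0.14,0.38,0.67,-0.4,0],[0.14,0.38,0.67,-0.6,0],[0.14,0.38,0.67,-0.8,0],[0.14,0.38,0.67,-1,0],[0.14,0.38,0.67,-1,0]]])

```text
t: 2.27
tool_pos: [0.4102, -0.0376, 0.127]
orientation: [-3.114, -0.382, 0.02]
force: [-0.9, 0.5, -1.0]
opening: 0.0403
gripper_force: 0.0
```

```bash
python3 - <<'E'
from h import *
s=telemetry.read_state();p=s["tool_pos"];print(p,s["force"])
e=np.array([np.cos(np.radians(14)),np.sin(np.radians(14))])
f=np.array([.484,-.021])-.024*e
r=p[:2]-f;print("behind front face",r@e,"lateral",r@[-e[1],e[0]])
im,d,c=grab("scene");cv2.imwrite("pics/s1.png",im[90:310,150:470])
E
```

```text
[ 0.410196   -0.0375536   0.12703571] [-0.88693309  0.51875385 -1.04058407]
behind front face -0.05161638075174124 lateral 0.0017929177971640928
```

View pics/s1.png

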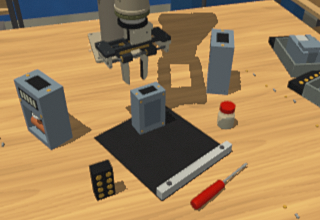

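The fingers stand centred about 50 mm behind the frame's front, at crop (135,65). Next I'll lower them and push gently to tip the frame.

>>> send_rows(plan=[[[0.14,0,0,-0.15,0],[0.14,0.08,0.02,-0.15,0],[0.14,0.15,0.037,-0.15,0],[0.14,0.18,0.045,-0.15,0],[0.14,0.21,0.052,-0.15,0],[0.14,0.24,0.06,-0.15,0],[0.14,0.27,0.067,-0.15,0],[0.14,0.3,0.075,-0.15,0],[0.14,0.33,0.082,-0.15,0],[0.14,0.36,0.09,-0.15,0],[0.14,0.39,0.097,-0.15,0],[0.14,0.42,0.105,-0.15,0],[0.14,0.42,0.105,-0.15,0],[0.14,0.42,0.105,-0.15,0]]])

```text
t: 3.48
tool_pos: [0.5002, -0.0172, 0.1055]
orientation: [-3.118, -0.383, 0.001]
force: [0.2, 1.0, -0.5]
opening: 0.0397
gripper_force: 0.0
```

```bash
python3 - <<'E'
from h import *
im,d,c=grab("scene");cv2.imwrite("pics/s2.png",cv2.resize(im[90:310,150:470],None,fx=2,fy=2))
E
```

```text
(no output)
```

View pics/s2.png

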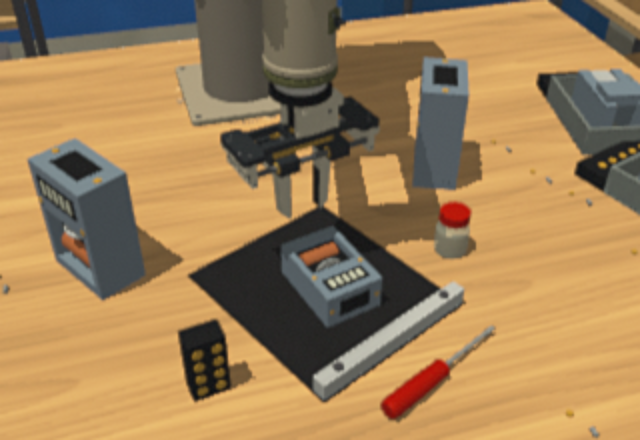

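The frame lies on its back with the register window up, at crop (340,275), and the bar is ahead of it. I'll retreat, turn to the bar's yaw and measure.

>>> send_rows(plan=[[[0.14,-0.15,-0.04,0,0],[0.14,-0.27,-0.1,0,0.085],[0.14,-0.27,-0.1,0,0.17],[0.14,-0.27,-0.1,0,0.17],[0.14,-0.27,-0.1,0,0.17]]])

```text
t: 3.95
tool_pos: [0.4462, -0.0375, 0.1059]
orientation: [3.073, 0.653, 0.001]
force: [0.2, -0.5, 0.6]
opening: 0.0401
gripper_force: 0.0
```

```bash
cat > m.py <<'E'
from h import *
a=np.radians(24.2);ex=np.array([np.cos(a),np.sin(a)]);ey=np.array([-ex[1],ex[0]])
def meas():
    s=telemetry.read_state();p=s["tool_pos"];o=s["orientation"]
    B=np.array([.688,.045])-.125*ex; F=lambda q:np.stack([(q-B)@ex,(q-B)@ey],-1).round(4)
    print("t",s["t"],"tcp",p.round(4),"yaw",2*np.degrees(np.arctan(o[1]/o[0])).round(2),"fix",F(p[:2]),"f",s["force"].round(1))
    for n in("top","scene"):
        im,d,c=grab(n);P=cloud(d,c);f=F(P[...,:2]);Z=P[...,2]
        m=((d>0)&(Z>.042)&(Z<.062)&(f[...,0]>-.12)&(f[...,0]<.14)&(abs(f[...,1])<.1)).astype(np.uint8)
        k,l,st,ce=cv2.connectedComponentsWithStats(m);i=1+np.argmax(st[1:,4])
        Q=f[l==i].astype(np.float32);r=cv2.minAreaRect(Q)
        print(n,st[i,4],"c",np.round(r[0],4),np.round(r[1],4),round(r[2],2),"z",np.median(Z[l==i]).round(4),"corners",cv2.boxPoints(r).round(3).tolist())
        m=((d>0)&(Z>.024)&(Z<.036)&(f[...,0]>.1)&(f[...,0]<.15)&(abs(f[...,1])<.12))
        r=cv2.minAreaRect(f[m].astype(np.float32));print("  bar",np.round(r[0],4),np.round(r[1],4),round(r[2],2))
if __name__=="__main__": meas()
E
python3 m.py
```

```text
t 3.95 tcp [ 0.4462 -0.0375  0.1059] yaw 24.0 fix [-0.1293  0.0239] f [ 0.2 -0.5  0.6]
top 610 c [0.018  0.0058] [0.0797 0.0864] 79.64 z 0.052 corners [[-0.03200000151991844, -0.026000000536441803], [0.05299999937415123, -0.04100000113248825], [0.06800000369548798, 0.03700000047683716], [-0.017000000923871994, 0.05299999937415123]]
  bar [0.1248 0.0005] [0.0219 0.2377] 0.0
scene 1025 c [-0.0003  0.007 ] [0.0832 0.1256] 79.53 z 0.0523 corners [[-0.07000000029802322, -0.02199999988079071], [0.05400000140070915, -0.04500000178813934], [0.0689999982714653, 0.03700000047683716], [-0.05400000140070915, 0.05900000035762787]]
  bar [1.25e-01 1.00e-04] [0.2387 0.0237] 89.77
```

>>> send_rows(plan=[[[0.14,0.02,-0.04,-0.19,0],[0.14,0.02,-0.04,-0.385,0],[0.14,0.02,-0.04,-0.385,0],[0.14,0.1,-0.004,-0.385,0],[0.14,0.18,0.032,-0.385,0],[0.14,0.21,0.045,-0.385,0],[0.14,0.235,0.057,-0.385,0],[0.14,0.26,0.068,-0.385,0],[0.14,0.285,0.079,-0.385,0],[0.14,0.31,0.09,-0.385,0],[0.14,0.335,0.101,-0.385,0],[0.14,0.36,0.112,-0.385,0],[0.14,0.385,0.123,-0.385,0],[0.14,0.41,0.134,-0.385,0],[0.14,0.435,0.145,-0.385,0],[0.14,0.447,0.15,-0.385,0],[0.14,0.447,0.15,-0.385,0]]])

```text
t: 5.47
tool_pos: [0.5361, -0.0068, 0.0285]
orientation: [-3.071, -0.659, -0.001]
force: [0.1, 0.6, 0.3]
opening: 0.04
gripper_force: 0.0
```

```bash
python3 m.py
```

```text
t 5.4667 tcp [ 0.5361 -0.0068  0.0285] yaw 24.2 fix [-0.0348  0.015 ] f [0.1 0.6 0.3]Traceback (most recent call last):
  File "m.py", line 15, in <module>
    if __name__=="__main__": meas()
                             ~~~~^^
  File "m.py", line 10, in meas
    k,l,st,ce=cv2.connectedComponentsWithStats(m);i=1+np.argmax(st[1:,4])
                                                      ~~~~~~~~~^^^^^^^^^^
    return _wrapfunc(a, 'argmax', axis=axis, out=out, **kwds)
    return bound(*args, **kwds)
ValueError: attempt to get argmax of an empty sequence
```

```bash
sed -i 's/for n in("top","scene")/for n in views/; s/def meas()/def meas(views=("scene",))/' m.py; python3 m.py
```

```text
t 5.5167 tcp [ 0.5359 -0.0068  0.0285] yaw 24.2 fix [-0.0349  0.0151] f [-0.2  0.1 -0.8]
scene 1137 c [0.0266 0.0167] [0.1402 0.0838] 0.21 z 0.0525 corners [[-0.04399999976158142, 0.057999998331069946], [-0.0430000014603138, -0.02500000037252903], [0.09700000286102295, -0.02500000037252903], [0.09700000286102295, 0.05900000035762787]]
  bar [ 0.1243 -0.0008] [0.0227 0.2378] 0.23
```

The frame is square to the bar (0.2°), with about 18 mm to go.

>>> send_rows(plan=[[[0.14,0.014,0.006,0,0],[0.14,0.028,0.012,0,0],[0.14,0.042,0.019,0,0],[0.14,0.056,0.025,0,0],[0.14,0.066,0.03,0,0],[0.14,0.074,0.033,0,0],[0.14,0.08,0.036,0,0],[0.14,0.084,0.038,0,0],[0.14,0.084,0.038,0,0]]])

```text
t: 6.32
tool_pos: [0.5525, 0.0004, 0.0287]
orientation: [-3.072, -0.658, -0.0]
force: [-0.6, 0.1, -1.4]
opening: 0.0404
gripper_force: 0.4
```

>>> send_rows(plan=[[[0.14,0.0045,0.002,0,0],[0.14,0.009,0.004,0,0],[0.14,0.009,0.004,0,0]]])

```text
t: 6.57
tool_pos: [0.5539, 0.0009, 0.0287]
orientation: [3.072, 0.658, -0.001]
force: [-3.4, -1.8, 1.6]
opening: 0.0398
gripper_force: 1.9
```

>>> send_rows(plan=[[[0.14,0.0045,0.002,0,0],[0.14,0.009,0.004,0,0],[0.14,0.009,0.004,0,0]]])

```text
t: 6.82
tool_pos: [0.5539, 0.0009, 0.0287]
orientation: [3.071, 0.658, -0.007]
force: [-14.2, -6.3, 11.3]
opening: 0.0399
gripper_force: 8.0
```

```bash
python3 m.py
```

```text
t 6.8167 tcp [0.5539 0.0009 0.0287] yaw 24.18 fix [-0.0154  0.0148] f [-14.2  -6.3  11.3]
scene 1186 c [0.0469 0.0163] [0.1387 0.0824] -0.0 z 0.0524 corners [[-0.02199999988079071, 0.057999998331069946], [-0.02199999988079071, -0.02500000037252903], [0.11599999666213989, -0.02500000037252903], [0.11599999666213989, 0.057999998331069946]]
  bar [ 0.1183 -0.0003] [0.2391 0.0356] 89.87
```

The TCP has stalled and the force has risen to 15 N, so the frame is seated against the bar. I'll back off and rise.

>>> send_rows(plan=[[[0.14,-0.01,-0.0045,0,0],[0.14,-0.03,-0.0135,0,0],[0.14,-0.1,-0.045,0,0],[0.14,-0.25,-0.11,0,0],[0.14,-0.4,-0.18,0,0],[0.14,-0.5,-0.22,0.15,0],[0.14,-0.5,-0.22,0.35,0],[0.14,-0.5,-0.22,0.55,0],[0.14,-0.5,-0.22,0.7,0],[0.14,-0.5,-0.22,0.7,0],[0.14,-0.5,-0.22,0.7,0]]])

```text
t: 7.78
tool_pos: [0.458, -0.0425, 0.1715]
orientation: [3.069, 0.658, 0.01]
force: [0.7, 0.1, -0.3]
opening: 0.0401
gripper_force: 0.0
```

```bash
python3 - <<'E'
from m import *
meas(("scene","top"))
im,d,c=grab("scene");cv2.imwrite("pics/s3.png",cv2.resize(im[90:310,150:470],None,fx=2,fy=2))
E
```

```text
t 7.7833 tcp [ 0.458  -0.0425  0.1715] yaw 24.18 fix [-0.1206  0.0145] f [ 0.7  0.1 -0.3]
scene 1110 c [0.0549 0.0169] [0.0831 0.122 ] 89.6 z 0.0523 corners [[-0.006000000052154064, -0.024000000208616257], [0.11599999666213989, -0.02500000037252903], [0.11599999666213989, 0.057999998331069946], [-0.006000000052154064, 0.05900000035762787]]
  bar [ 0.1181 -0.0003] [0.2392 0.0356] 89.92
top 875 c [0.0549 0.0193] [0.1206 0.08  ] 0.07 z 0.0522 corners [[-0.004999999888241291, 0.05900000035762787], [-0.004999999888241291, -0.020999999716877937], [0.11500000208616257, -0.020999999716877937], [0.11500000208616257, 0.05900000035762787]]
  bar [0.1248 0.0008] [0.0215 0.2373] 0.04
```

View pics/s3.png

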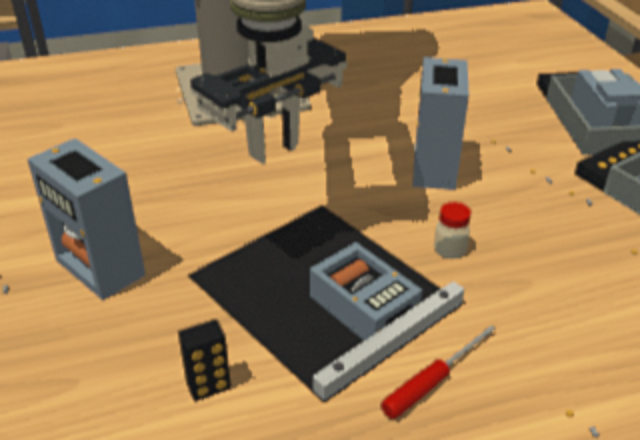

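The frame lies flush against the bar at crop (367,290), with its top at own x = 115 mm, 0.1° off square and the window up. The bystanders are where they were and the arm is clear, so I'll hand the job in.

```bash
python3 -c "
from plant import order
print(order.close_job())"
```

```text
the job is handed in; nothing more can be done
None
```

The frame lies on its back on the mat, window up, with its top end flush against the stop bar; the terminal block, jar and screwdriver were not touched, and I handed the job in at about 8 s of the 42 s allowed (the verdict was not shown).

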